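# Hand probe held on the sprung pad of a hearing-aid test box

## Robot

A 6-joint arm with a two-finger parallel gripper is mounted at the origin on the work surface. World frame = base frame: x ahead of the robot, y to its left, z up, the work surface at z = 0. Lengths are in m, angles in rad, forces in N, time in s.
With the tool pointing down it reaches from about 0.35 to 0.875 m from the base axis. Payload 4.2 kg.
Tool frame: the origin (TCP) lies at the very end of the fingers, on their centre line; the grasp point (between the pads) lies 19 mm behind it; z points along the fingers, y is the direction in which the jaws open and shut (so a half turn about z gives the same grasp; the last joint's range is limited). The gripper opens to 87 mm and grips with 3 to 60 N. Pads are 19 mm wide; open, the fingers measure 117 mm over their backs; the gripper's body (75 mm by 190 mm) begins 51 mm behind the grasp point.
Start: joints at [-0.875, 0.385, 0.008, 0, -1.194, -0.259], TCP at [0.264, -0.566, 0.223] pointing down, gripper open.
Joint ranges: [-3.14, 3.14], [-1.21, 2.06], [-1.07, 1.41], [-3.16, 2.05], [-2.99, -0.16], [-3.1, 3.1]. Speed limits (rad/s): [2.79, 2.79, 3.14, 3.14, 3.14, 3.14].

## Interface

Orientations are given as a 3x3 rotation matrix whose columns are the frame's x, y, z axes.
In Python, from workcell import env, imaging, ticket gives the robot as it stands.
- The arm moves only by the shell command python3 -m handwheel 'ROWS' [FORCE]. ROWS is JSON, one flat list of numbers, 7 for each row, row after row: the closure, from 0 (fully open) to 1 (shut), then the shift along the tool's x, y, z in m, then the turn, a rotation vector about the tool's x, y, z in degrees. A call has exactly 8 rows; each row shifts and turns the pose as measured when the row begins, along the tool's axes as they then stand; what a row does not reach is not made up. A row lasts 1/8 s, in which the tool goes at most 62.5 mm and 10.7 degrees, less where a joint would pass 70% of its speed; a pose out of reach is approached as far as the arm can. A call with a gripper value outside its range is refused whole. The fingers move at their own pace and stop on an object; FORCE is the grip in N (left out, the last holds). Time passes only in rows, so rows that do not move let the fingers close, or fill a call up. It gives the time, the measured TCP pose, the force and the opening at its end, in the units of the state.
- env.get_state(): the state, without advancing time (a new reading comes with each control period).
- imaging.capture(name): name is "scene" or "top" or "wrist"; returns (picture, depth): 384x512x3 uint8, blue, green, red; 384x512 float32, m along the optical axis (not along the pixel's ray), 0 where there is no reading.
- imaging.camera_info(name): a dict with "camera_matrix" (3x3 intrinsics, pixels), "eye" and "orientation" of the camera in the world; the wrist camera has in their place "mount" (4x4, takes a point from camera to tool coordinates, whose origin is the TCP and whose axes are the flange's). Camera axes: x right, y up, looking along -z (the intrinsics and any distortion apply to the point x, -y, -z); pixel columns grow to the right and rows downward; lengths in m; the calibration is good to about 2 mm. A picture is of the moment at which its call begins: read the wrist's pose just before it. camera_info takes no time and is no camera call.
- ticket.close_job(): hands the job in, once; it reports no verdict.
The state is a dict: "t": time; "joints": joint angles; "joint_velocities": joint speeds; "joint_torque": joint torques, N m; "position": TCP position; "ee_rot": TCP orientation; "wrist_force": force on the tool from outside, world axes, zero at the start; "moment": the same for the moment, N m; "grip_width": finger opening in m.
Only numpy, scipy, OpenCV 4.12 (cv2) and the standard library are available. Lean on these libraries where they do the work, as an engineer would, in place of code of your own. Each camera call takes 0.05 s, during which the arm holds its last target. There are 200 camera calls.

## Task

Tip the loose square lid of the dark test box up by its tab, so that it swings up on its back edge, then lift it off and set it down gently, right way up, on the rubber mat. Then take the hand probe out of its stand and press its tip lightly, with about 4 N and never hard, on the dark spot of the sloping sprung pad inside the box, with the probe square to the pad. Finish while holding it pressed there: do not put the probe down or let go, and leave the jar, the metal coupler and the small case alone.

Things in the scene. Friction and masses are not known exactly. Their poses are not given: they have to be found in the camera images.
- box: Fixed dark navy test box, 170 x 170 mm and 80 mm high, open on top: square opening 130 x 130 mm, walls 20 mm, inner floor 6 mm up. Origin: centre of its underside, on the bench; z up. The front (-x of the box) faces roughly the robot; the box may be turned up to 0.35 rad.
- rim_back (a point): Point on the box's top rim (80 mm up), 75 mm behind (box +x) the box's centre: the middle of the line on which the lid's back edge rests.
- lid: Loose grey square lid, 0.2 to 0.3 kg: plate 150 x 150 x 8 mm, a plug 124 x 124 x 6 mm under it that sits in the opening with 3 mm play all round, and an upright tab on top near the front edge. Origin: centre of the plate's underside (at the start on the box's rim; 6 mm above whatever the plug rests on when set down). z up, x from the tab to the back edge, as on the box.
- lid_tab (a point): Centre of the lid's upright black tab, 60 mm in front (-x) of the lid's centre and 23 mm above the plate's underside. The tab is 24 mm wide (lid y: pinch it this way), 14 mm thick (lid x) and 30 mm high, its top 38 mm above the plate's underside. Axes as the lid's.
- lid_back (a point): Middle of the lower back edge of the lid's plate, 75 mm behind (+x) its origin. The lid swings up about this edge; no hinge holds it.
- mat: Fixed black rubber mat, 200 x 200 x 3 mm, on the bench to one side of the box. Origin: centre of its underside, so its top is 3 mm up.
- stand: Fixed grey block, 70 x 70 x 60 mm, to the other side of the box, with an upright through hole 26 mm wide in its middle. Origin: centre of its underside.
- probe: Loose round hand probe, 150 mm long, 0.1 kg, upright in the stand, hung by its collar on the block's top. Origin: point of its tip, 10 mm above the bench in the stand; z runs up along the probe. From the tip: round-nosed steel rod 12 mm wide up to 28 mm, neck 20 mm wide up to 50 mm, collar 34 mm wide from 50 to 56 mm, black handle 22 mm wide from 56 to 150 mm. Yaw means nothing.
- probe_tip (a point): The point of the probe's tip (the probe's origin), axes as the probe's.
- spot (a point): Centre of the dark round spot, 16 mm wide, in the middle of the grey round pad (44 mm wide) inside the box; on the pad's face. z is the outward normal of the pad: it leans 20 degrees from upright towards the box's front. About 49 mm above the bench, over the middle of the box. The point moves with the pad.
- pad (a joint): How far the pad is pressed in along its own normal, in m: 0 at rest, 0.018 at its stop. A spring carries it: about 0.2 N to start it and then 0.5 N per mm, so that 4 N is about 7.5 mm in.
- jar: Bystander: closed clear jar, 54 mm wide, 65 mm high, behind the box. Origin: centre of its underside.
- coupler: Bystander: stepped steel cylinder, 36 mm wide, 40 mm high, behind the box. Origin: centre of its underside.
- case: Bystander: flat grey case, 60 x 85 x 24 mm, between the robot and the box. Origin: centre of its underside.
There are look-alikes about, which are no part of the job. Leave any orange look-alike of the probe alone.

How it is judged:
On the way, in this order (a step that is already met when the one before it is completed fails the run):
1. the lid is tipped up by more than 10 degrees on its back edge, that edge still within 20 mm of where it rests on the rim (angle between lid's own z axis and vertical above 0.175 rad and distance between lid_back and rim_back below 0.02 m), for 0.05 s.
2. the lid lies flat and right way up on the mat, let go (angle between lid's own z axis and vertical below 0.1 rad and horizontal distance between lid and mat below 0.05 m and height (world z) of lid below 0.014 m and contact force between lid and the fingers below 0.1 N and linear speed of lid below 0.03 m/s), for 0.2 s.
3. the probe is lifted out of its stand in the gripper (height (world z) of probe_tip above 0.065 m and contact force between probe and the fingers above 0.5 N and contact force between probe and stand below 0.1 N), for 0.1 s.
At the end, for the whole second after the job is handed in: The gripper holds the probe still with its tip within 8 mm of the spot's centre, square to the pad within 8 degrees, pressing with 2 to 7 N so that the pad is 3 to 14 mm in; the lid lies flat and right way up on the mat, its centre within 50 mm of the mat's centre (distance between probe_tip and spot below 0.008 m and angle between the z axis of probe and the z axis of spot, either way round below 0.14 rad and contact force between probe and box between 2 and 7 N and value of joint pad between 0.003 and 0.014 m and contact force between probe and the fingers above 0.5 N and linear speed of probe below 0.02 m/s and angle between lid's own z axis and vertical below 0.1 rad and horizontal distance between lid and mat below 0.05 m and height (world z) of lid below 0.014 m); the arm keeps its last pose, push and grip.
It fails at once if the probe is pressed hard: more than 15 N on the pad or box (contact force between probe and box above 15 N).
It fails at once if the lid is dropped: faster than 0.7 m/s within 30 mm of the bench (height (world z) of lid below 0.03 m and linear speed of lid above 0.7 m/s).
It fails at once if the jar, the coupler or the case is moved by more than 30 mm (distance of any of jar, coupler, case from where it was at the start of the episode above 0.03 m).
It also fails if it takes over 61 s, if anything falls off the work surface, if the arm or the gripper's body presses on something with over 40 N, if the wrist force passes 120 N, or if a joint passes its speed limit or range.

## Working session

There is one attempt and no reset: what is moved stays moved. The work goes in short steps, Python scripts to look and compute and a shell command to move; the robot and the scene stay as the last step left them, time stands still between calls to the robot, and variables do not carry over. Pictures are saved under pics/ and viewed, about 8 in all and at most 12, crops included, and the job is handed in when it is done.

```bash
mkdir -p pics && ls && cat > h.py <<'E'
import numpy as np, cv2
from workcell import env, imaging, ticket
def cam(n):
    i=imaging.camera_info(n)
    if 'mount' in i:
        s=env.get_state(); M=np.array(i['mount']); R=np.array(s['ee_rot'])
        return np.array(i['camera_matrix']), R@M[:3,3]+np.array(s['position']), R@M[:3,:3], i
    return np.array(i['camera_matrix']), np.array(i['eye']), np.array(i['orientation']), i
def ray(c,u,v):
    K,e,R,i=c
    d=cv2.undistortPoints(np.array([[[u,v]]],float),K,np.array(i.get('distortion',np.zeros(5)),float)).ravel()
    return e, R@np.array([d[0],-d[1],-1.])
def onz(c,u,v,z):
    e,d=ray(c,u,v); return e+d*(z-e[2])/d[2]
def atd(c,u,v,D):
    e,d=ray(c,u,v); return e+d*D
def proj(c,p):
    K,e,R,i=c
    q=R.T@(np.array(p)-e); q=np.array([q[0],-q[1],-q[2]])
    return cv2.projectPoints(q.reshape(1,1,3),np.zeros(3),np.zeros(3),K,np.array(i.get('distortion',np.zeros(5)),float))[0].ravel()
E
python3 - <<'E'
from h import *
for n in('top','scene'):
    c=cam(n);p,d=imaging.capture(n);cv2.imwrite(f'pics/{n}0.png',p);np.save(f'{n}0.npy',d)
    print(n,c)
print(imaging.camera_info('wrist'));print(env.get_state())
a=cv2.imread('pics/top0.png')
cv2.imwrite('pics/top0b.png',cv2.resize(a,(800,600)))
E
```

```text
pics
top (array([[499.11704504,   0.        , 254.49326791],
       [  0.        , 499.11704504, 182.10939841],
       [  0.        ,   0.        ,   1.        ]]), array([0.32272566, 0.01592634, 1.31126114]), array([[ 0.00732941,  0.9821808 , -0.18779551],
       [-0.99997194,  0.00690767, -0.0029001 ],
       [-0.00155119,  0.1878115 ,  0.98220387]]), {'camera_matrix': array([[499.11704504,   0.        , 254.49326791],
       [  0.        , 499.11704504, 182.10939841],
       [  0.        ,   0.        ,   1.        ]]), 'eye': array([0.32272566, 0.01592634, 1.31126114]), 'orientation': array([[ 0.00732941,  0.9821808 , -0.18779551],
       [-0.99997194,  0.00690767, -0.0029001 ],
       [-0.00155119,  0.1878115 ,  0.98220387]])})
scene (array([[498.26662415,   0.        , 253.8240319 ],
       [  0.        , 498.26662415, 188.91920687],
       [  0.        ,   0.        ,   1.        ]]), array([1.49377258, 0.32075636, 0.91002658]), array([[-0.2783381 , -0.6089671 ,  0.74275634],
       [ 0.96048247, -0.17740103,  0.21448147],
       [ 0.00115359,  0.7731028 ,  0.63427969]]), {'ca
[... 1001 characters left out ...]
,
       -1.19402452e+00, -2.58611026e-01]), 'joint_velocities': array([-0.00031369, -0.00126191,  0.00311351,  0.00066864, -0.00296045,
        0.00010109]), 'joint_torque': array([-2.91528513e-04, -3.91689885e+01,  1.87933445e+01,  4.23196033e+00,
        1.34052633e-02, -8.28487146e-05]), 'position': array([ 0.26418408, -0.56582579,  0.22156673]), 'ee_rot': array([[-9.06182625e-01, -4.22885518e-01, -9.42765563e-04],
       [-4.22886554e-01,  9.06180945e-01,  1.74876745e-03],
       [ 1.14787758e-04,  1.98338556e-03, -9.99998027e-01]]), 'wrist_force': array([ 0.43637195, -0.21030881, -0.36810062]), 'moment': array([-0.01364172,  0.03695232, -0.03101201]), 'grip_width': 0.08660032727294147}
```

View pics/top0.png

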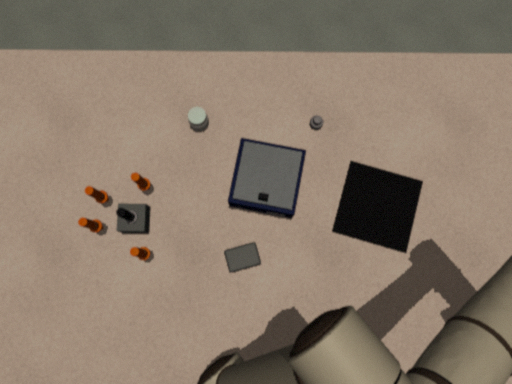

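View pics/scene0.png

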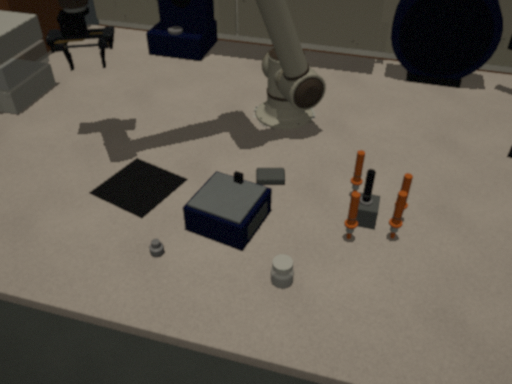

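The top view shows the box and lid at (268,178) with the tab at (263,197), the mat at (378,206), and the case at (242,257). The jar is at (198,118), the coupler at (316,123), and the stand with the black probe at (132,218). There are four orange look-alikes, at (97,195), (142,182), (92,225) and (141,253). The probe I want is the black-handled one standing in the grey block.

```bash
python3 - <<'E'
from h import *
p=cv2.imread('pics/top0.png');d=np.load('top0.npy');c=cam('top')
hsv=cv2.cvtColor(p,cv2.COLOR_BGR2HSV)
def biggest(m):
    cs,_=cv2.findContours(m.astype(np.uint8),cv2.RETR_EXTERNAL,cv2.CHAIN_APPROX_NONE)
    return max(cs,key=cv2.contourArea)
def roi(m,x0,y0,x1,y1):
    o=np.zeros(m.shape,bool);o[y0:y1,x0:x1]=m[y0:y1,x0:x1];return o
def rect(name,cn,z):
    w=np.array([onz(c,u,v,z)[:2] for u,v in cn[:,0]],np.float32)
    r=cv2.minAreaRect(w);b=cv2.boxPoints(r)
    print(name,'c',np.round(r[0],4),'size',np.round(r[1],4),'ang',round(r[2],2));return r
S,V=hsv[...,1],hsv[...,2]
lidm=roi((S<90)&(V>60),228,135,308,220)
cl=biggest(cv2.morphologyEx(lidm.astype(np.uint8),cv2.MORPH_CLOSE,np.ones((15,15))));rect('lid',cl,.088)
boxm=roi((S>120)&(hsv[...,0]>100)&(hsv[...,0]<140),222,130,312,222);cb=biggest(boxm);rect('box(mixed)',cb,.08)
tm=roi((V<40)&(S<200),250,188,276,206);ct=biggest(tm);rect('tab',ct,.038+.08)
mm=roi(V<30,325,155,430,255);rect('mat',biggest(mm),.003)
sm=roi((V<110)&(S<100),110,198,152,238);rect('stand',biggest(sm),.06)
cm=roi((V<110)&(S<60),215,235,268,278);rect('case',biggest(cm),.024)
for n,u,v in(('lid',280,165),('tab',263,196),('mat',378,206),('stand',140,220),('probe top',122,211),('case',242,257)):
    print(n,atd(c,u,v,d[v,u]).round(4))
vis=p.copy()
for k in(cl,ct,cb):cv2.drawContours(vis,[k],-1,(0,255,0),1)
a=cv2.resize(vis[125:230,215:320],(500,500),interpolation=0)
s=cv2.imread('pics/scene0.png')
b=cv2.resize(p[170:265,75:160],None,fx=3,fy=3,interpolation=cv2.INTER_CUBIC)
e=cv2.resize(s[145:240,335:420],None,fx=3,fy=3,interpolation=cv2.INTER_CUBIC)
o=np.zeros((580,770,3),np.uint8);o[:500,:500]=a;o[:285,510:765]=b;o[290:575,510:765]=e
cv2.imwrite('pics/c1.png',o)
E
```

```text
lid c [ 0.5716 -0.0133] size [0.2143 0.2007] ang 0.39
box(mixed) c [0.496  0.0039] size [0.1625 0.0269] ang 76.66
tab c [ 0.5143 -0.0014] size [0.0147 0.0194] ang 0.32
mat c [ 0.5116 -0.3053] size [0.1942 0.193 ] ang 74.04
stand c [0.4667 0.3258] size [0.0733 0.0858] ang 0.41
case c [0.3739 0.0502] size [0.06   0.0847] ang 15.73
lid [ 0.6018 -0.0444  0.0838]
tab [ 0.517  -0.0014  0.1168]
mat [ 0.5108 -0.3071  0.0032]
stand [0.4623 0.3059 0.0649]
probe top [0.4722 0.3264 0.1609]
case [0.3739 0.0502 0.0254]
```

View pics/c1.png

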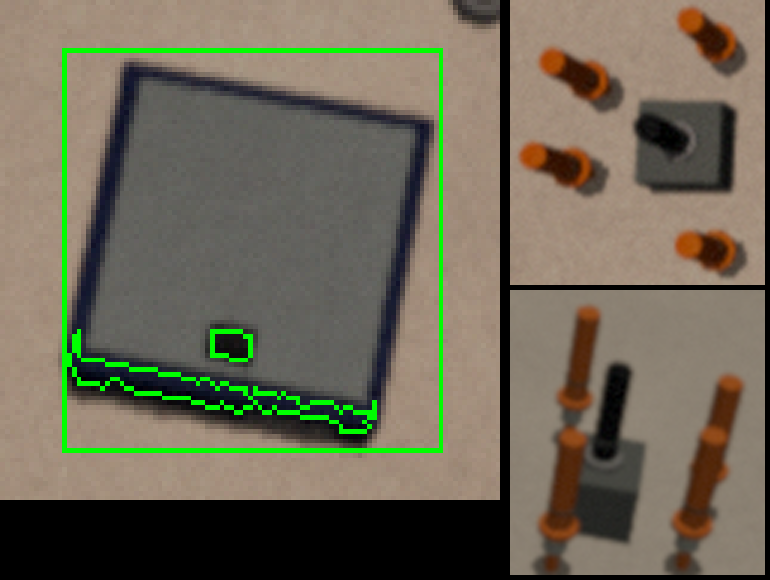

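The enlarged crop confirms it: the black-handled probe hangs in the grey block, and the orange ones stand free. I'll redo the lid outline by blue-red difference and work out the first move.

```bash
cat >> h.py <<'E'
from scipy.spatial.transform import Rotation as Ro
def tgt(yaw,pitch=0.):
    "tool pointing down, tool y = (-sin yaw,cos yaw), then turned by pitch deg about tool y"
    x=np.array([-np.cos(yaw),-np.sin(yaw),0]);z=np.array([0,0,-1.]);y=np.cross(z,x)
    return np.c_[x,y,z]@Ro.from_euler('y',pitch,degrees=True).as_matrix()
def delta(p,Rt):
    s=env.get_state();R=np.array(s['ee_rot']);D=np.array(p)-s['position']
    print('t',round(s['t'],2),'pos',np.round(s['position'],4),'shift mm (cur axes)',np.round(1e3*R.T@D,1),'(target axes)',np.round(1e3*Rt.T@D,1),'rotvec deg',np.round(Ro.from_matrix(R.T@Rt).as_rotvec(degrees=True),2),'F',np.round(s['wrist_force'],2),'w',round(s['grip_width'],4))
E
python3 - <<'E'
from h import *
p=cv2.imread('pics/top0.png');c=cam('top')
f=p.astype(int);br=f[...,0]-f[...,2]
m=((abs(br)<14)&(f.sum(2)>150)).astype(np.uint8);m[:,:228]=0;m[:,308:]=0;m[:134]=0;m[222:]=0
m=cv2.morphologyEx(m,cv2.MORPH_OPEN,np.ones((3,3)))
k=max(cv2.findContours(m,0,1)[0],key=cv2.contourArea)
w=np.array([onz(c,u,v,.088)[:2] for u,v in k[:,0]],np.float32)
r=cv2.minAreaRect(w);print('lid',np.round(r[0],4),np.round(r[1],4),r[2], cv2.boxPoints(r).round(3).tolist())
for u,v in((243.3,140.75),(304.2,150.6),(292.7,210),(232.2,198.9)):print(onz(c,u,v,.088).round(4))
# oranges and probe: handle tops
hsv=cv2.cvtColor(p,cv2.COLOR_BGR2HSV)
for u,v in((90,190),(136,177),(84,222),(135,252),(121,210)):print('top',onz(c,u,v,.16).round(3))
for u,v in((132,218),(134,217)):print('stand',onz(c,u,v,.06).round(4))
E
```

```text
lid [ 0.5766 -0.0126] [0.1517 0.1514] 79.14191436767578 [[0.4880000054836273, -0.0729999989271164], [0.6370000243186951, -0.10100000351667404], [0.6650000214576721, 0.04800000041723251], [0.515999972820282, 0.07599999755620956]]
[0.6632 0.0487 0.088 ]
[ 0.6385 -0.1054  0.088 ]
[ 0.4872 -0.0753  0.088 ]
[0.5138 0.0745 0.088 ]
top [0.521 0.405 0.16 ]
top [0.553 0.298 0.16 ]
top [0.446 0.413 0.16 ]
top [0.378 0.292 0.16 ]
top [0.475 0.329 0.16 ]
stand [0.4678 0.3275 0.06  ]
stand [0.4703 0.3226 0.06  ]
```

```bash
python3 - <<'E'
from h import *
delta([.5176,-.0013,.17],tgt(np.radians(-10.8)))
E
```

```text
t 0.1 pos [ 0.2642 -0.5658  0.2216] shift mm (cur axes) [-468.4  404.3   52.3] (target axes) [-143.1  602.    51.6] rotvec deg [ 0.11 -0.04 35.82] F [ 0.44 -0.21 -0.37] w 0.0866
```

```bash
python3 -m handwheel '[0,-0.052,0.029,0,0,0,9, 0,-0.047,0.037,0,0,0,9, 0,-0.041,0.044,0,0,0,9, 0,-0.033,0.05,0,0,0,9, 0,-0.014,0.06,0,0,0,0, 0,-0.014,0.06,0,0,0,0, 0,-0.014,0.06,0,0,0,0, 0,-0.014,0.06,0,0,0,0]' 40 && python3 - <<'E'
from h import *
delta([.5176,-.0013,.17],tgt(np.radians(-10.8)))
E
```

```text
t: 1.1
position: [0.5135, -0.1449, 0.2179]
ee_rot: [[-0.976, 0.219, -0.006], [0.219, 0.976, 0.005], [0.007, 0.004, -1.0]]
wrist_force: [1.0, -0.6, -0.3]
grip_width: 0.087
t 1.1 pos [ 0.5135 -0.1449  0.2179] shift mm (cur axes) [ 27.1 140.8  48.6] (target axes) [ 22.9 141.8  47.9] rotvec deg [ 0.22 -0.4  -1.82] F [ 1.02 -0.63 -0.34] w 0.087
```

```bash
python3 -m handwheel '[0.3,0.009,0.05,0.012,0,0,-1.8, 0.3,0.008,0.05,0.012,0,0,0, 0.3,0.008,0.045,0.012,0,0,0, 0.3,0,0.003,0.012,0,0,0, 0.3,0,0,0,0,0,0, 0.3,0,0,0,0,0,0, 0.3,0,0,0,0,0,0, 0.3,0,0,0,0,0,0]' && python3 - <<'E'
from h import *
delta([.5176,-.0013,.17],tgt(np.radians(-10.8)))
c=cam('wrist');p,d=imaging.capture('wrist');cv2.imwrite('pics/w1.png',p);np.save('w1.npy',d)
print('expect tab px',proj(c,[.5176,-.0013,.118]))
E
```

```text
t: 2.1
position: [0.5187, 0.0116, 0.1685]
ee_rot: [[-0.983, 0.184, -0.007], [0.184, 0.983, 0.005], [0.007, 0.003, -1.0]]
wrist_force: [0.2, 0.0, 0.2]
grip_width: 0.061
t 2.1 pos [0.5187 0.0116 0.1685] shift mm (cur axes) [ -1.3 -12.9  -1.6] (target axes) [ -1.4 -12.9  -1.5] rotvec deg [ 0.19 -0.43  0.19] F [0.24 0.03 0.17] w 0.061
expect tab px [235.75214457 216.11423193]
```

View pics/w1.png

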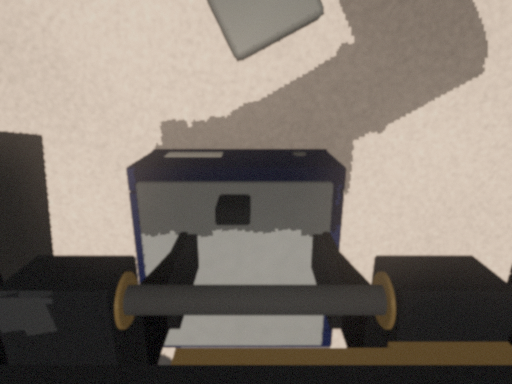

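The wrist view shows the tab's top near (233,210), within about 2 mm of the (236,216) I predicted, so I'm going down to pinch it.

```bash
python3 -m handwheel '[0.3,-0.001,-0.0135,0,0.2,-0.4,0.2, 0.3,0,0,0,0,0,0, 0.3,0,0,0.03,0,0,0, 0.3,0,0,0.03,0,0,0, 0.3,0,0,0.012,0,0,0, 0.3,0,0,0,0,0,0, 0.3,0,0,0,0,0,0, 0.3,0,0,0,0,0,0]' && python3 - <<'E'
from h import *
delta([.5172,-.002,.092],tgt(np.radians(-10.8)))
E
```

```text
t: 3.15
position: [0.5199, -0.0037, 0.0984]
ee_rot: [[-0.982, 0.189, 0.008], [0.189, 0.982, 0.001], [-0.008, 0.002, -1.0]]
wrist_force: [1.4, -0.4, -0.5]
grip_width: 0.0613
t 3.15 pos [ 0.5199 -0.0037  0.0984] shift mm (cur axes) [3.  1.1 6.4] (target axes) [3.  1.1 6.4] rotvec deg [ 0.13  0.44 -0.08] F [ 1.38 -0.37 -0.53] w 0.0613
```

```bash
python3 -m handwheel '[0.3,0.003,0.001,0.0055,0.1,0.4,0, 0.3,0,0,0,0,0,0, 0.8,0,0,0,0,0,0, 0.9,0,0,0,0,0,0, 1,0,0,0,0,0,0, 1,0,0,0,0,0,0, 1,0,0,0,0,0,0, 1,0,0,0,0,0,0]' 50 && python3 - <<'E'
from h import *
delta([.5172,-.002,.092],tgt(np.radians(-10.8)))
# tip plan: pivot = lid_back, grasp rotates rigidly
s=env.get_state();P=np.array(s['position']);R=np.array(s['ee_rot'])
u=np.array([np.cos(np.radians(-10.8)),np.sin(np.radians(-10.8)),0])
piv=np.array([.5766,-.0126,.08])+.075*u
yl=np.cross([0,0,1],u)
prev=(P,R)
for a in range(3,25,3):
    Q=Ro.from_rotvec(yl*a,degrees=True).as_matrix()
    p2=piv+Q@(P-piv);R2=Q@R
    print(a,np.round(1e3*prev[1].T@(p2-prev[0]),1),p2.round(3));prev=(p2,R2)
E
```

```text
t: 4.15
position: [0.5176, -0.0019, 0.0938]
ee_rot: [[-0.982, 0.189, 0.003], [0.189, 0.982, 0.001], [-0.002, 0.001, -1.0]]
wrist_force: [0.3, 0.7, -0.3]
grip_width: 0.0238
t 4.15 pos [ 0.5176 -0.0019  0.0938] shift mm (cur axes) [ 0.3 -0.2  1.8] (target axes) [ 0.3 -0.2  1.8] rotvec deg [ 0.08  0.13 -0.09] F [ 0.35  0.74 -0.32] w 0.0238
3 [-0.9  0.  -7. ] [ 0.518 -0.002  0.101]
6 [-0.9  0.  -7. ] [ 0.52  -0.002  0.108]
9 [-0.9  0.  -7. ] [ 0.521 -0.003  0.115]
12 [-0.9  0.  -7. ] [ 0.523 -0.003  0.122]
15 [-0.9  0.  -7. ] [ 0.526 -0.003  0.128]
18 [-0.9  0.  -7. ] [ 0.528 -0.004  0.135]
21 [-0.9  0.  -7. ] [ 0.531 -0.004  0.141]
24 [-0.9  0.  -7. ] [ 0.535 -0.005  0.148]
```

```bash
python3 -m handwheel '[1,-0.001,0,-0.007,0,3,0, 1,-0.001,0,-0.007,0,3,0, 1,-0.001,0,-0.007,0,3,0, 1,-0.001,0,-0.007,0,3,0, 1,-0.001,0,-0.007,0,3,0, 1,-0.001,0,-0.007,0,3,0, 1,0,0,0,0,0,0, 1,0,0,0,0,0,0]' && python3 - <<'E'
from h import *
P0=np.array([.5176,-.0019,.0938]);u=np.array([np.cos(np.radians(-10.8)),np.sin(np.radians(-10.8)),0])
piv=np.array([.5766,-.0126,.08])+.075*u
R0=tgt(np.radians(-10.8));s=env.get_state()
tipR=Ro.from_matrix(np.array(s['ee_rot'])@R0.T);print('turned',tipR.as_rotvec(degrees=True).round(1))
print('tool ->lid_back implied offset from pivot mm',1e3*(np.array(s['position'])+tipR.as_matrix()@(piv-P0)-piv))
c=cam('scene');p,d=imaging.capture('scene')
cv2.imwrite('pics/s2.png',cv2.resize(p[80:300,120:400],(760,597),interpolation=cv2.INTER_CUBIC))
E
```

```text
t: 5.15
position: [0.5282, -0.0041, 0.1347]
ee_rot: [[-0.932, 0.189, -0.309], [0.179, 0.982, 0.062], [0.316, 0.002, -0.949]]
wrist_force: [-0.9, -0.6, 0.7]
grip_width: 0.0233
turned [ 3.6 18.  -0.1]
tool ->lid_back implied offset from pivot mm [-0.45687127 -0.15552143 -0.97597958]
```

View pics/s2.png

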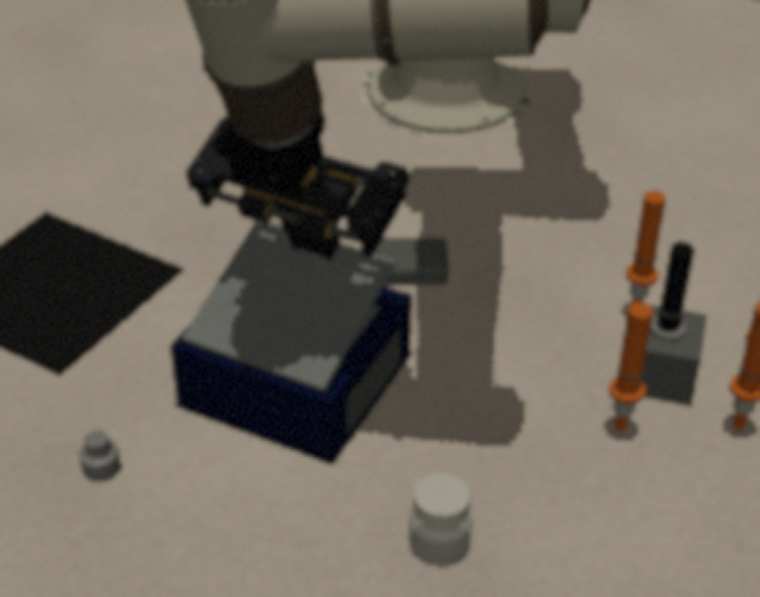

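The lid is tipped 18° by the tab with its back edge still on the rim (crop ~(260,370)). Next I lift it straight up and then level it.

```bash
python3 -m handwheel '[1,0.005,0,-0.015,0,0,0, 1,0.006,0,-0.019,0,0,0, 1,0.006,0,-0.019,0,0,0, 1,0.006,0,-0.019,0,0,0, 1,0.006,0,-0.019,0,-4.5,0, 1,0,0,0,0,-4.5,0, 1,0,0,0,0,-4.5,0, 1,0,0,0,0,-4.5,0]' && python3 - <<'E'
from h import *
# mat centre: lid centre target; lid offset from TCP = +.06 u
u=np.array([np.cos(np.radians(-10.8)),np.sin(np.radians(-10.8)),0])
T=np.array([.5116,-.3053,0])-.06*u; T[2]=.18
print(T);delta(T,tgt(np.radians(-10.8)))
E
```

```text
t: 6.2
position: [0.5237, -0.0034, 0.2353]
ee_rot: [[-0.982, 0.189, -0.005], [0.189, 0.982, 0.004], [0.006, 0.002, -1.0]]
wrist_force: [-0.1, 0.4, -3.0]
grip_width: 0.0238
[ 0.45266276 -0.29405712  0.18      ]
t 6.2 pos [ 0.5237 -0.0034  0.2353] shift mm (cur axes) [  14.4 -298.9   54.6] (target axes) [  15.3 -298.8   55.3] rotvec deg [ 0.14 -0.34 -0.11] F [-0.06  0.44 -2.98] w 0.0238
```

```bash
python3 -m handwheel '[1,0.002,-0.025,0,0,-0.3,0, 1,0.002,-0.04,0,0,0,0, 1,0.002,-0.045,0.01,0,0,0, 1,0.002,-0.045,0.01,0,0,0, 1,0.002,-0.045,0.01,0,0,0, 1,0.002,-0.045,0.01,0,0,0, 1,0.002,-0.035,0.01,0,0,0, 1,0.001,-0.015,0,0,0,0]' && python3 - <<'E'
from h import *
delta([.4527,-.2941,.04],tgt(np.radians(-10.8)))
c=cam('wrist');p,d=imaging.capture('wrist')
# measured lid level: depth points on plate behind/ahead
for v in range(150,260,15):
    for u in(200,240,290):
        if d[v,u]>0:
            q=atd(c,u,v,d[v,u]);print((u,v),q.round(3),end=' ')
    print()
E
```

```text
t: 7.2
position: [0.442, -0.2939, 0.1866]
ee_rot: [[-0.983, 0.183, -0.007], [0.183, 0.983, 0.007], [0.008, 0.006, -1.0]]
wrist_force: [0.2, 0.3, -1.4]
grip_width: 0.0235
t 7.2 pos [ 0.442  -0.2939  0.1866] shift mm (cur axes) [-11.8   1.  146.5] (target axes) [-10.6   1.9 146.6] rotvec deg [ 0.33 -0.46  0.24] F [ 0.24  0.28 -1.43] w 0.0235
(200, 150) [ 0.412 -0.345  0.003] (240, 150) [ 0.419 -0.304  0.004] (290, 150) [ 0.429 -0.253  0.004] 
(200, 165) [ 0.427 -0.349  0.005] (240, 165) [ 0.435 -0.307  0.003] (290, 165) [ 0.445 -0.256  0.003] 
(200, 180) [ 0.443 -0.353  0.004] (240, 180) [ 0.451 -0.311  0.004] (290, 180) [ 0.461 -0.258  0.003] 
(200, 195) [ 0.46  -0.357  0.002] (240, 195) [ 0.467 -0.314  0.005] (290, 195) [ 0.478 -0.261  0.004] 
(200, 210) [ 0.477 -0.361  0.002] (240, 210) [ 0.485 -0.317  0.003] (290, 210) [ 0.495 -0.263  0.003] 
(200, 225) [ 0.425 -0.321  0.181] (240, 225) [ 0.429 -0.3    0.182] (290, 225) [ 0.434 -0.273  0.182] 
(240, 240) [ 0.433 -0.3    0.191] (290, 240) [ 0.435 -0.275  0.198] 
(200, 255) [ 0.443 -0.325  0.181] (240, 255) [ 0.434 -0.3    0.207] (290, 255) [ 0.437 -0.277  0.21 ]
```

The lid is level in the grip (plate top 0.181 m throughout), so I'm lowering it.

```bash
python3 -m handwheel '[1,-0.01,0.001,0.01,0.3,-0.4,0.2, 1,0,0,0.025,0,0,0, 1,0,0,0.03,0,0,0, 1,0,0,0.028,0,0,0, 1,0,0,0.02,0,0,0, 1,0,0,0.008,0,0,0, 1,0,0,0,0,0,0, 1,0,0,0,0,0,0]' && python3 - <<'E'
from h import *
delta([.4527,-.2941,.0235],tgt(np.radians(-10.8)))
E
```

```text
t: 8.25
position: [0.4598, -0.2897, 0.0646]
ee_rot: [[-0.984, 0.177, 0.008], [0.177, 0.984, -0.003], [-0.008, -0.002, -1.0]]
wrist_force: [0.0, -0.1, -3.1]
grip_width: 0.0238
t 8.25 pos [ 0.4598 -0.2897  0.0646] shift mm (cur axes) [ 6.6 -5.5 41.1] (target axes) [ 6.2 -5.6 41.1] rotvec deg [-0.09  0.46  0.58] F [ 0.05 -0.05 -3.07] w 0.0238
```

```bash
python3 -m handwheel '[1,0.006,-0.005,0.01,0,0.5,0.5, 1,0,0,0.012,0,0,0, 1,0,0,0.008,0,0,0, 1,0,0,0.004,0,0,0, 1,0,0,0.003,0,0,0, 1,0,0,0.002,0,0,0, 1,0,0,0.002,0,0,0, 1,0,0,0.0,0,0,0]' && python3 - <<'E'
from h import *
delta([.4527,-.2941,.0228],tgt(np.radians(-10.8)))
E
```

```text
t: 9.25
position: [0.4539, -0.2947, 0.0231]
ee_rot: [[-0.982, 0.186, 0.002], [0.186, 0.982, -0.003], [-0.003, -0.002, -1.0]]
wrist_force: [0.4, -0.4, -2.3]
grip_width: 0.0236
t 9.25 pos [ 0.4539 -0.2947  0.0231] shift mm (cur axes) [1.3 0.4 0.3] (target axes) [1.3 0.4 0.3] rotvec deg [-0.14  0.16  0.06] F [ 0.4  -0.42 -2.35] w 0.0236
```

```bash
python3 -m handwheel '[1,0,0,0.0015,0,0,0, 1,0,0,0,0,0,0, 0.4,0,0,0,0,0,0, 0.4,0,0,0,0,0,0, 0.4,0,0,0,0,0,0, 0.4,0,0,-0.02,0,0,0, 0.4,0,0,-0.05,0,0,0, 0.4,0,0,-0.05,0,0,0]' && python3 - <<'E'
from h import *
delta([.475,.329,.25],tgt(np.radians(-10.8)))
c=cam('wrist');p,d=imaging.capture('wrist')
for v in range(215,275,12):
    for u in(190,240,310):
        if d[v,u]>0: print((u,v),atd(c,u,v,d[v,u]).round(3),end=' ')
    print()
cv2.imwrite('pics/w3.png',p)
c=cam('scene');p,d=imaging.capture('scene');s=p[130:270,330:430]
cv2.imwrite('pics/s3.png',p)
E
```

```text
t: 10.25
position: [0.453, -0.2941, 0.1424]
ee_rot: [[-0.983, 0.186, -0.003], [0.186, 0.983, -0.002], [0.002, -0.002, -1.0]]
wrist_force: [0.7, 0.0, -0.2]
grip_width: 0.0519
t 10.25 pos [ 0.453  -0.2941  0.1424] shift mm (cur axes) [  94.4  616.1 -108.8] (target axes) [  95.1  616.2 -107.6] rotvec deg [-0.13 -0.14  0.09] F [ 0.73  0.04 -0.22] w 0.0519
(190, 215) [ 0.472 -0.359  0.017] (240, 215) [ 0.48  -0.313  0.018] (310, 215) [ 0.492 -0.25   0.019] 
(190, 227) [ 0.483 -0.361  0.017] (240, 227) [ 0.492 -0.316  0.017] (310, 227) [ 0.504 -0.252  0.016] 
(190, 239) [ 0.437 -0.324  0.151] (240, 239) [ 0.504 -0.318  0.017] (310, 239) [ 0.45  -0.265  0.149] 
(190, 251) [ 0.439 -0.323  0.162] (240, 251) [ 0.516 -0.321  0.017] (310, 251) [ 0.45  -0.267  0.161] 
(190, 263) [ 0.439 -0.321  0.173] (240, 263) [ 0.529 -0.323  0.017] (310, 263) [ 0.453 -0.268  0.166]
```

View pics/s3.png

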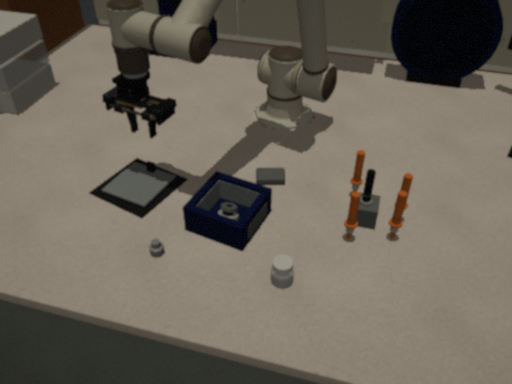

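The lid lies flat on the mat (plate top 0.017 m, as expected), and the box is open with the pad near (228,210) in the scene view. Next I measure the spot from above and cross-check the probe's top.

```bash
python3 - <<'E'
from h import *
c=cam('top');p,d=imaging.capture('top');cv2.imwrite('pics/top4.png',p);np.save('top4.npy',d)
q,dd=imaging.capture('scene');cs=cam('scene')
# probe handle: black mask in both, top end
def black(p,x0,y0,x1,y1):
    m=np.zeros(p.shape[:2],np.uint8);m[y0:y1,x0:x1]=(p[y0:y1,x0:x1].max(2)<34);return m
mt=black(p,110,198,140,225);ys,xs=np.nonzero(mt);print('top mask',xs.min(),xs.max(),ys.min(),ys.max())
ms=black(q,355,162,380,205);ys2,xs2=np.nonzero(ms);print('scene mask',xs2.min(),xs2.max(),ys2.min(),ys2.max())
for v,u in((208,120),(210,121),(212,122),(214,126),(216,130)):print('depth pt',(u,v),atd(c,u,v,d[v,u]).round(4))
for v in range(170,202,4):
    k=xs2[ys2==v]
    if len(k): u=k.mean();print('scene',(u,v),atd(cs,u,v,dd[v,int(u)]).round(4))
a=cv2.resize(p[125:230,215:320],(500,500),interpolation=cv2.INTER_CUBIC)
b=cv2.resize(p[195:240,105:155],None,fx=6,fy=6,interpolation=cv2.INTER_CUBIC)
o=np.zeros((500,800,3),np.uint8);o[:,:500]=a;o[:270,500:]=b
cv2.imwrite('pics/c4.png',np.clip(o.astype(float)*1.6,0,255))
E
```

```text
top mask 117 133 208 220
scene mask 363 373 171 200
depth pt (120, 208) [0.4796 0.3322 0.1582]
depth pt (121, 210) [0.4743 0.3285 0.1624]
depth pt (122, 212) [0.4699 0.3264 0.1604]
depth pt (126, 214) [0.4673 0.3209 0.145 ]
depth pt (130, 216) [0.4668 0.3201 0.1099]
scene (np.float64(370.5), 174) [0.4758 0.3271 0.1574]
scene (np.float64(369.5), 178) [0.4739 0.3265 0.1432]
scene (np.float64(369.5), 182) [0.4792 0.3283 0.1349]
scene (np.float64(368.5), 186) [0.4806 0.3277 0.123 ]
scene (np.float64(367.5), 190) [0.4776 0.3271 0.1075]
scene (np.float64(367.0), 194) [0.4796 0.3277 0.0961]
scene (np.float64(366.0), 198) [0.478  0.3271 0.0813][ WARN:0@3.352] global loadsave.cpp:1063 imwrite_ Unsupported depth image for selected encoder is fallbacked to CV_8U.
```

View pics/c4.png

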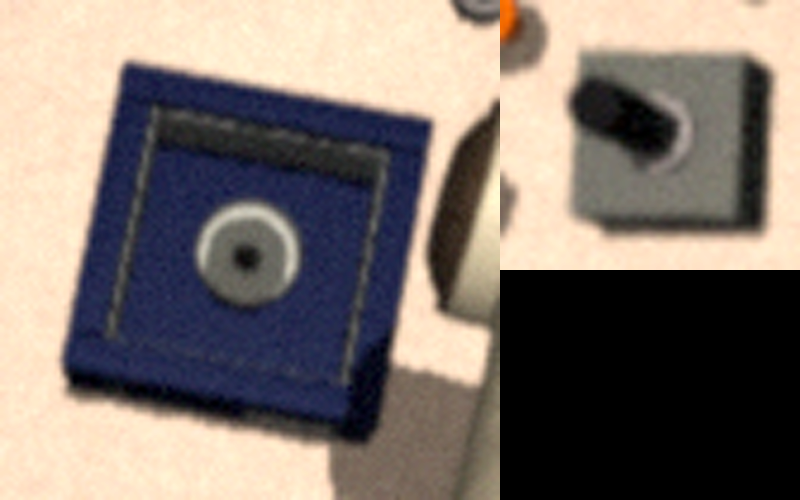

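```bash
python3 -m handwheel '[0.4,0.005,0.03,-0.03,0,0,0, 0.4,0.007,0.05,-0.03,0,0,0, 0.4,0.007,0.055,-0.02,0,0,0, 0.4,0.008,0.055,0,0,0,0, 0.4,0.008,0.055,0,0,0,0, 0.4,0.008,0.055,0,0,0,0, 0.4,0.008,0.055,0,0,0,0, 0.4,0.008,0.055,0,0,0,0]' && python3 - <<'E'
from h import *
delta([.470,.327,.22],tgt(np.radians(-10.8)))
c=cam('top')
print('spot',onz(c,266.66,179.18,.049))
o=lambda x,y,z:onz(c,215+x/4.762,125+y/4.762,z)
TL,TR,ML=o(128,62,.08),o(432,122,.08),o(66,368,.08);print(TL,TR,ML,'yaw back',np.degrees(np.arctan2(*(TL-TR)[:2][::1]))*1, 'w',np.linalg.norm(TL-TR),'depth',np.linalg.norm(TL-ML),'ang left',np.degrees(np.arctan2((TL-ML)[1],(TL-ML)[0])))
print('centre from corners',(TR+ML)/2)
p=cv2.imread('pics/top4.png')
g=p[155:195,250:285].max(2).astype(int);print(g[14:32,8:26])
print('stand corners',[onz(c,105+x/6,195+y/6,.06).round(4).tolist() for x,y in((78,52),(240,52),(240,220),(74,218))])
E
```

```text
t: 11.45
position: [0.4682, 0.1291, 0.2109]
ee_rot: [[-0.98, 0.195, -0.022], [0.196, 0.981, -0.002], [0.022, -0.007, -1.0]]
wrist_force: [0.4, 0.8, 0.4]
grip_width: 0.0523
t 11.45 pos [0.4682 0.1291 0.2109] shift mm (cur axes) [ 37.2 194.3  -9.6] (target axes) [ 35.3 194.7  -9.1] rotvec deg [-0.38 -1.24 -0.47] F [0.43 0.76 0.44] w 0.0523
spot [ 0.57197557 -0.01165058  0.049     ]
[0.6725931  0.05262775 0.08      ] [ 0.64054604 -0.11004274  0.08      ] [0.50650997 0.08307724 0.08      ] yaw back 11.144893363170464 w 0.1657971680315637 depth 0.16885135394599166 ang left -10.389164430015073
centre from corners [ 0.573528   -0.01348275  0.08      ]
[[ 48  50  58  80 102 115 129 127 124 126 128 127 121 109  88  62  51  47]
 [ 44  66  93 111 122 122 119 115 112 111 110 114 120 123 118  92  71  54]
 [ 60  92 114 119 108  93  92  83  77  80  75  80  97 111 126 123 102  67]
 [ 85 115 116  98  81  73  73  68  72  71  67  68  71  88 112 128 119  91]
 [113 117  97  72  67  68  67  65  68  68  70  65  69  71  83 111 126 112]
 [116 103  78  68  67  70  68  67  68  62  70  66  71  69  70  83 110 12
[... 311 characters left out ...]
8  65  66  62  54  26  13  11  15  22  37  60  65  69  67  80 110]
 [ 80  64  63  66  63  55  38  24  12  11  26  46  65  64  66  69  78 118]
 [ 72  67  69  66  59  60  49  40  27  33  36  53  60  65  64  67  85 123]
 [ 64  64  67  64  66  61  63  57  48  51  51  61  66  63  67  65  84 117]
 [ 53  64  63  63  67  65  65  63  57  64  62  64  65  66  67  67  83 100]
 [ 41  55  57  64  63  63  68  64  69  63  63  65  67  62  68  72  77  78]
 [ 40  39  49  60  68  62  65  65  64  62  66  65  66  68  68  76  69  51]
 [ 43  27  38  52  61  64  62  67  64  65  65  60  66  64  69  67  50  43]]
stand corners [[0.504, 0.3649, 0.06], [0.5044, 0.2965, 0.06], [0.4336, 0.293, 0.06], [0.434, 0.3624, 0.06]]
```

```bash
python3 -m handwheel '[0.4,0.007,0.04,-0.002,0,-1,-0.5, 0.4,0.007,0.05,-0.003,0,0,0, 0.4,0.007,0.05,-0.003,0,0,0, 0.4,0.006,0.04,-0.002,0,0,0, 0.4,0.003,0.006,0,0,0,0, 0.4,0,0,0,0,0,0, 0.4,0,0,0,0,0,0, 0.4,0,0,0,0,0,0]' && python3 - <<'E'
from h import *
delta([.470,.328,.22],tgt(np.radians(-10.8)))
c=cam('wrist');p,d=imaging.capture('wrist');cv2.imwrite('pics/w5.png',p)
print('expect probe top px',proj(c,[.470,.328,.160]), 'TCP px',proj(c,env.get_state()['position']))
m=((p.max(2)<60)).astype(np.uint8)
for v in range(150,290,10):
    for u in range(150,360,6):
        if d[v,u]>0:
            q=atd(c,u,v,d[v,u])
            if .145<q[2]<.17: print((u,v),q.round(3),end=' ')
E
```

```text
t: 12.45
position: [0.4685, 0.3221, 0.2062]
ee_rot: [[-0.983, 0.184, -0.023], [0.184, 0.983, -0.022], [0.018, -0.026, -0.999]]
wrist_force: [-0.0, 0.7, 1.2]
grip_width: 0.0525
t 12.45 pos [0.4685 0.3221 0.2062] shift mm (cur axes) [ -0.2   5.8 -14. ] (target axes) [ -0.4   6.1 -13.8] rotvec deg [-1.48 -1.05  0.19] F [-0.01  0.67  1.16] w 0.0525
expect probe top px [265.85738949 218.04289353] TCP px [254.90007536 248.46764677]
(258, 200) [0.46  0.324 0.149] (264, 200) [0.459 0.329 0.155] (270, 200) [0.46  0.333 0.154] (276, 200) [0.463 0.337 0.147] (252, 210) [0.464 0.32  0.156] (258, 210) [0.463 0.324 0.161] (264, 210) [0.464 0.328 0.161] (270, 210) [0.465 0.332 0.16 ] (276, 210) [0.465 0.336 0.16 ] (252, 220) [0.47  0.318 0.159] (258, 220) [0.47  0.323 0.161] (264, 220) [0.471 0.327 0.161] (270, 220) [0.472 0.33  0.16 ] (276, 220) [0.472 0.334 0.161] (282, 220) [0.473 0.338 0.161] (264, 230) [0.478 0.325 0.161] (270, 230) [0.479 0.329 0.16 ]
```

View pics/w5.png

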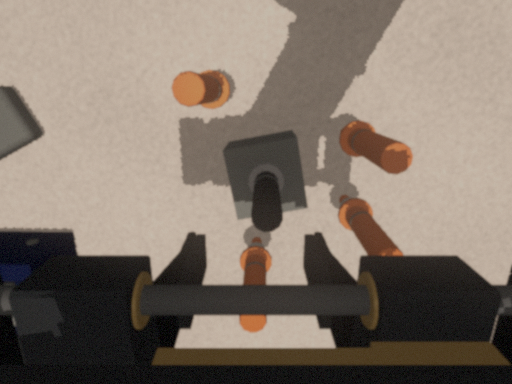

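The probe's top is at (267,217), which is (0.470, 0.328, 0.161) as expected, and the orange ones clear the fingers. I'm aligning, then going down.

```bash
python3 -m handwheel '[0.4,0,0.006,0,-1.5,-1,0.2, 0.4,0,0,0,0,0,0, 0.4,0,0,0,0,0,0, 0.4,0,0,0.015,0,0,0, 0.4,0,0,0.01,0,0,0, 0.4,0,0,0,0,0,0, 0.4,0,0,0,0,0,0, 0.4,0,0,0,0,0,0]' && python3 - <<'E'
from h import *
delta([.470,.3285,.112],tgt(np.radians(-10.8)))
E
```

```text
t: 13.5
position: [0.4697, 0.3273, 0.1793]
ee_rot: [[-0.982, 0.189, 0.001], [0.189, 0.982, 0.002], [-0.0, 0.002, -1.0]]
wrist_force: [0.2, -0.3, 0.5]
grip_width: 0.0521
t 13.5 pos [0.4697 0.3273 0.1793] shift mm (cur axes) [-0.   1.1 67.4] (target axes) [-0.   1.3 67.3] rotvec deg [ 0.13  0.01 -0.1 ] F [ 0.16 -0.3   0.55] w 0.0521
```

```bash
python3 -m handwheel '[0.4,0,0.001,0.015,0,0,0, 0.4,0,0,0.02,0,0,0, 0.4,0,0,0.02,0,0,0, 0.4,0,0,0.01,0,0,0, 0.4,0,0,0.002,0,0,0, 0.4,0,0,0,0,0,0, 0.4,0,0,0,0,0,0, 0.4,0,0,0,0,0,0]' && python3 - <<'E'
from h import *
delta([.470,.3285,.112],tgt(np.radians(-10.8)))
E
```

```text
t: 14.5
position: [0.4706, 0.3294, 0.1099]
ee_rot: [[-0.982, 0.189, 0.003], [0.189, 0.982, 0.005], [-0.002, 0.005, -1.0]]
wrist_force: [-0.0, -0.0, -0.1]
grip_width: 0.0522
t 14.5 pos [0.4706 0.3294 0.1099] shift mm (cur axes) [ 0.4 -1.  -2.1] (target axes) [ 0.4 -1.  -2.1] rotvec deg [ 0.3  0.1 -0.1] F [-0.05 -0.03 -0.14] w 0.0522
```

```bash
python3 -m handwheel '[0.9,0,-0.001,0,0.3,0,0, 1,0,0,0,0,0,0, 1,0,0,0,0,0,0, 1,0,0,0,0,0,0, 1,0,0,0,0,0,0, 1,0,0,-0.015,0,0,0, 1,0,0,-0.025,0,0,0, 1,0,0,-0.03,0,0,0]' 50 && python3 - <<'E'
from h import *
delta([.470,.3285,.25],tgt(np.radians(-10.8)))
E
```

```text
t: 15.5
position: [0.4692, 0.3272, 0.1812]
ee_rot: [[-0.982, 0.189, -0.002], [0.189, 0.982, -0.004], [0.001, -0.005, -1.0]]
wrist_force: [0.0, 0.2, -1.0]
grip_width: 0.0212
t 15.5 pos [0.4692 0.3272 0.1812] shift mm (cur axes) [ -0.5   1.  -68.8] (target axes) [ -0.5   1.4 -68.8] rotvec deg [-0.27 -0.06 -0.12] F [ 0.05  0.16 -0.98] w 0.0212
```

```bash
python3 -m handwheel '[1,0,0,-0.03,0,0,0, 1,0,0,-0.035,0,0,0, 1,0,0,-0.03,0,0,0, 1,0,-0.02,-0.01,0,0,0, 1,-0.002,-0.04,0,0,0,0, 1,-0.002,-0.045,0,0,0,0, 1,-0.002,-0.05,0,0,0,0, 1,-0.002,-0.05,0,0,0,0]' && cat >> h.py <<'E'
YAW=np.radians(-10.8)
def press(S,gap,L=.100):
    Rt=tgt(YAW,-20);delta(np.array(S)-Rt[:,2]*(L+gap),Rt)
E
python3 - <<'E'
from h import *
press([.573,-.012,.049],.05)
E
```

```text
t: 16.5
position: [0.4345, 0.1173, 0.294]
ee_rot: [[-0.983, 0.186, -0.001], [0.186, 0.983, -0.001], [0.001, -0.001, -1.0]]
wrist_force: [0.5, 0.0, -0.7]
grip_width: 0.021
t 16.5 pos [0.4345 0.1173 0.294 ] shift mm (cur axes) [-108.9 -101.1  104.1] (target axes) [ -66.8 -101.1  135. ] rotvec deg [ -0.06 -20.04   0.09] F [ 0.5   0.01 -0.66] w 0.021
```

```bash
python3 -m handwheel '[1,-0.025,-0.025,0,0,-5,0, 1,-0.03,-0.03,0.005,0,-5,0, 1,-0.025,-0.025,0.01,0,-5,0, 1,-0.015,-0.015,0.015,0,-5,0, 1,0,0,0.015,0,0,0, 1,0,0,0.01,0,0,0, 1,0,0,0,0,0,0, 1,0,0,0,0,0,0]' && python3 - <<'E'
from h import *
press([.573,-.012,.049],.05)
E
```

```text
t: 17.5
position: [0.5154, -0.0109, 0.2493]
ee_rot: [[-0.921, 0.195, 0.337], [0.181, 0.981, -0.072], [-0.345, -0.005, -0.939]]
wrist_force: [-0.3, -0.5, -0.1]
grip_width: 0.0212
t 17.5 pos [ 0.5154 -0.0109  0.2493] shift mm (cur axes) [15.4 10.  57.6] (target axes) [15.1  9.7 57.7] rotvec deg [-0.4   0.18 -0.33] F [-0.35 -0.55 -0.1 ] w 0.0212
```

```bash
python3 -m handwheel '[1,0.015,0.01,0.01,-0.4,0.2,-0.3, 1,0,0,0.02,0,0,0, 1,0,0,0.02,0,0,0, 1,0,0,0.005,0,0,0, 1,0,0,0,0,0,0, 1,0,0,0,0,0,0, 1,0,0,0,0,0,0, 1,0,0,0,0,0,0]' && python3 - <<'E'
from h import *
press([.573,-.012,.049],.05)
c=cam('wrist');p,d=imaging.capture('wrist');cv2.imwrite('pics/w6.png',p)
s=env.get_state();R=np.array(s['ee_rot']);P=np.array(s['position'])
print('expect spot',proj(c,[.573,-.012,.049]),'tip',proj(c,P+.1*R[:,2]),'tcp',proj(c,P))
ct=cam('top');t,dt=imaging.capture('top');cv2.imwrite('pics/top6.png',t)
cs=cam('scene');q,dq=imaging.capture('scene');cv2.imwrite('pics/s6.png',q)
print('scene spot',proj(cs,[.573,-.012,.049]),'tip',proj(cs,P+.1*R[:,2]))
o=np.zeros((600,800,3),np.uint8);o[:384,:512]=p
x=cv2.resize(q[160:250,180:276],(288,270),interpolation=cv2.INTER_CUBIC);o[:270,512:]=x
y=cv2.resize(t[125:225,215:311],(288,300),interpolation=cv2.INTER_CUBIC);o[270:570,512:]=y
cv2.imwrite('pics/c6.png',np.clip(o.astype(float)*1.4,0,255).astype(np.uint8))
E
```

```text
t: 18.5
position: [0.5254, 0.0011, 0.1977]
ee_rot: [[-0.92, 0.184, 0.346], [0.175, 0.983, -0.059], [-0.351, 0.006, -0.936]]
wrist_force: [0.1, -0.1, -1.4]
grip_width: 0.0209
t 18.5 pos [0.5254 0.0011 0.1977] shift mm (cur axes) [ 4.7 -4.   6.5] (target axes) [ 4.6 -4.   6.6] rotvec deg [0.39 0.57 0.05] F [ 0.12 -0.13 -1.42] w 0.0209
expect spot [249.6070758  167.79368082] tip [254.78238846 191.56713859] tcp [254.87041563 248.5146354 ]
scene spot [229.20042894 206.4968042 ] tip [232.81679393 187.62981638]
```

View pics/c6.png

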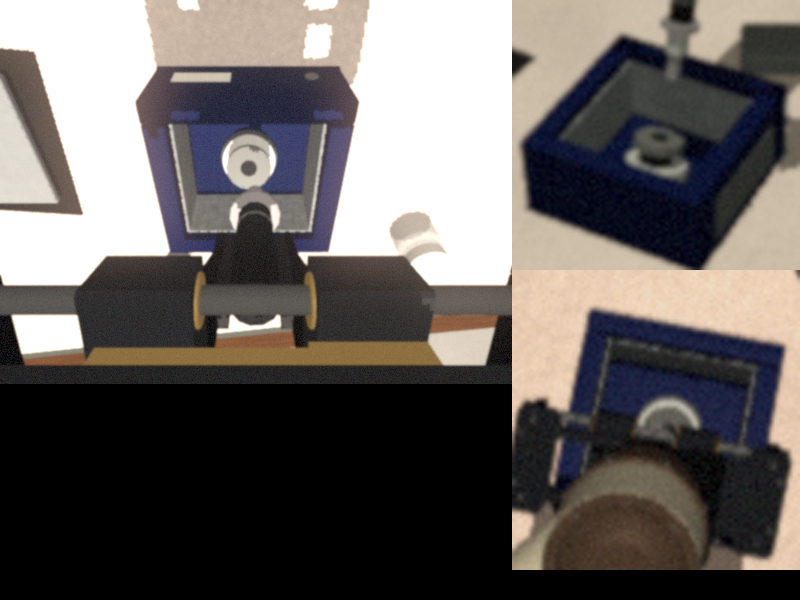

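The wrist view shows the spot at (249,168), against (249.6,167.8) predicted. The scene view shows the tip at about (234,186), against (233,188). The estimates agree, so I'm moving in to a 10 mm gap.

```bash
python3 -m handwheel '[1,0.0045,-0.004,0.005,0.4,0.5,0, 1,0,0,0.015,0,0,0, 1,0,0,0.015,0,0,0, 1,0,0,0.007,0,0,0, 1,0,0,0.001,0,0,0, 1,0,0,0,0,0,0, 1,0,0,0,0,0,0, 1,0,0,0,0,0,0]' && python3 - <<'E'
from h import *
press([.573,-.012,.049],.0)
s=env.get_state();R=np.array(s['ee_rot']);P=np.array(s['position'])
cs=cam('scene');q,dq=imaging.capture('scene');cv2.imwrite('pics/s7.png',q)
cw=cam('wrist');p,d=imaging.capture('wrist');cv2.imwrite('pics/w7.png',p)
print('scene exp tip',proj(cs,P+.1*R[:,2]),'collar c',proj(cs,P+.047*R[:,2]),'rod mid',proj(cs,P+.085*R[:,2]),'spot',proj(cs,[.573,-.012,.049]))
print('wrist exp tip',proj(cw,P+.1*R[:,2]),'spot',proj(cw,[.573,-.012,.049]))
o=np.zeros((600,800,3),np.uint8)
o[:,:400]=cv2.resize(q[160:235,205:255],(400,600),interpolation=cv2.INTER_CUBIC)
o[:400,400:]=cv2.resize(p[130:230,205:305],(400,400),interpolation=cv2.INTER_CUBIC)
cv2.imwrite('pics/c7.png',np.clip(o.astype(float)*1.4,0,255).astype(np.uint8))
E
```

```text
t: 19.65
position: [0.5347, -0.0055, 0.1543]
ee_rot: [[-0.923, 0.187, 0.336], [0.175, 0.982, -0.065], [-0.342, -0.001, -0.94]]
wrist_force: [-0.3, -0.5, -0.9]
grip_width: 0.0211
t 19.65 pos [ 0.5347 -0.0055  0.1543] shift mm (cur axes) [-0.5  0.8 12.3] (target axes) [-0.5  0.8 12.3] rotvec deg [-0.07  0.01  0.04] F [-0.34 -0.47 -0.88] w 0.0211
scene exp tip [229.61875075 202.06365122] collar c [232.5056354  183.27028955] rod mid [230.42713428 196.80114652] spot [229.20042894 206.4968042 ]
wrist exp tip [254.7731836  191.49246069] spot [255.88123511 187.61199311]
```

View pics/c7.png

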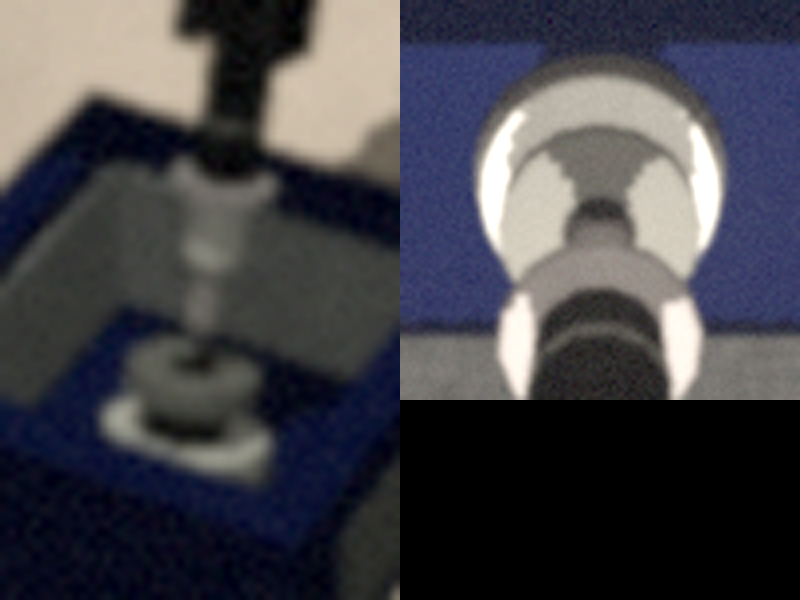

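The scene crop shows the tip ((230,202) full-frame) right over the dark spot ((229,205)). In the wrist crop the rod also lines up with it at column 255. I'm moving in slowly and watching the force.

```bash
python3 -m handwheel '[1,0,0.0005,0.005,0,0,0, 1,0,0,0.003,0,0,0, 1,0,0,0.002,0,0,0, 1,0,0,0,0,0,0, 1,0,0,0,0,0,0, 1,0,0,0,0,0,0, 1,0,0,0,0,0,0, 1,0,0,0,0,0,0]' && cat > f.py <<'E'
from h import *
press([.573,-.012,.049],.0)
F=[]
for k in range(6):
    s=env.get_state();F.append(s['wrist_force']);imaging.capture('top')
F=np.array(F);n=-np.array(s['ee_rot'])[:,2];print('along n',(F@n).round(2),'mean F',F.mean(0).round(2),'n.F',(F@n).mean().round(2))
E
python3 f.py
```

```text
t: 20.75
position: [0.5384, -0.0056, 0.1444]
ee_rot: [[-0.923, 0.187, 0.336], [0.175, 0.982, -0.065], [-0.342, -0.001, -0.94]]
wrist_force: [-0.3, 0.1, -2.0]
grip_width: 0.021
t 20.75 pos [ 0.5384 -0.0056  0.1444] shift mm (cur axes) [-0.4  0.2  1.6] (target axes) [-0.4  0.2  1.6] rotvec deg [-0.06  0.02  0.04] F [-0.27  0.1  -2.  ] w 0.021
along n [-1.78 -0.57 -1.12 -1.1  -1.05 -1.11] mean F [-0.1   0.21 -1.25] n.F -1.12
```

```bash
python3 -m handwheel '[1,0,0,0.001,0,0,0, 1,0,0,0.001,0,0,0, 1,0,0,0.001,0,0,0, 1,0,0,0.001,0,0,0, 1,0,0,0.001,0,0,0, 1,0,0,0,0,0,0, 1,0,0,0,0,0,0, 1,0,0,0,0,0,0]' && python3 f.py
```

```text
t: 22.05
position: [0.5402, -0.006, 0.1398]
ee_rot: [[-0.923, 0.187, 0.337], [0.175, 0.982, -0.065], [-0.343, -0.001, -0.939]]
wrist_force: [-1.4, -0.0, 1.6]
grip_width: 0.0209
t 22.05 pos [ 0.5402 -0.006   0.1398] shift mm (cur axes) [-0.3  0.2 -3.3] (target axes) [-0.3  0.2 -3.3] rotvec deg [-0.06  0.05  0.05] F [-1.37 -0.05  1.6 ] w 0.0209
along n [1.96 1.18 0.76 1.6  1.52 1.93] mean F [-1.47  0.21  1.05] n.F 1.49
```

Contact: about 2.6 N above the free-hanging reading. About 3 mm more gives 4 N.

```bash
python3 -m handwheel '[1,0,0,0.001,0,0,0, 1,0,0,0.001,0,0,0, 1,0,0,0.001,0,0,0, 1,0,0,0,0,0,0, 1,0,0,0,0,0,0, 1,0,0,0,0,0,0, 1,0,0,0,0,0,0, 1,0,0,0,0,0,0]' && python3 f.py && python3 - <<'E'
from h import *
q,_=imaging.capture('scene');p,d=imaging.capture('wrist')
c=cam('top')
o=np.zeros((600,800,3),np.uint8)
o[:,:400]=cv2.resize(q[160:235,205:255],(400,600),interpolation=cv2.INTER_CUBIC)
o[:400,400:]=cv2.resize(p[130:230,205:305],(400,400),interpolation=cv2.INTER_CUBIC)
o[420:600,400:670]=cv2.resize(q[150:220,85:190],(270,180))
cv2.imwrite('pics/c8.png',np.clip(o.astype(float)*1.4,0,255).astype(np.uint8))
E
```

```text
t: 23.35
position: [0.5413, -0.0062, 0.137]
ee_rot: [[-0.923, 0.187, 0.337], [0.175, 0.982, -0.065], [-0.343, -0.001, -0.939]]
wrist_force: [-2.7, 1.3, 2.5]
grip_width: 0.0214
t 23.35 pos [ 0.5413 -0.0062  0.137 ] shift mm (cur axes) [-0.2  0.2 -6.3] (target axes) [-0.2  0.2 -6.3] rotvec deg [-0.07  0.06  0.05] F [-2.7   1.34  2.47] w 0.0214
along n [3.31 2.59 3.01 2.24 1.65 2.74] mean F [-2.17  1.14  1.9 ] n.F 2.59
```

View pics/c8.png

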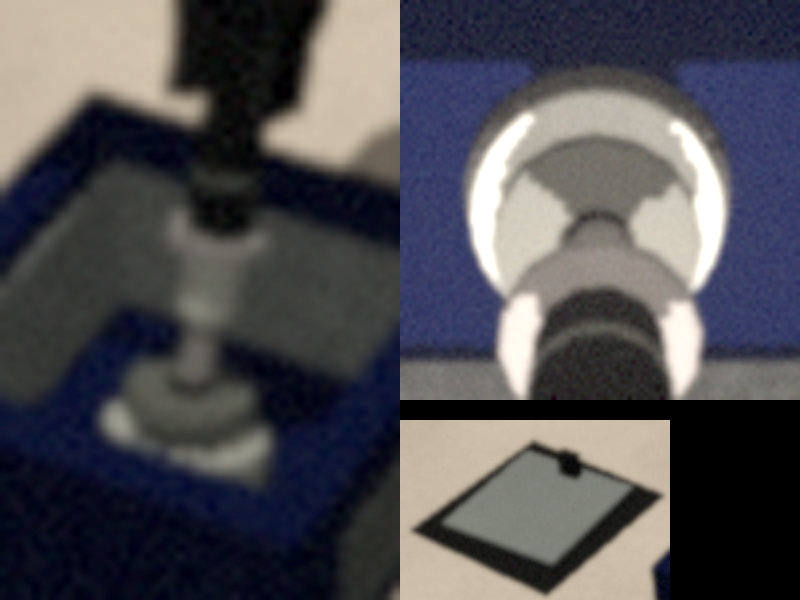

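The tip stands centred on the spot: a thin dark rim shows evenly around the rod at crop (600,212). The force is about 3.7 N, and the lid lies flat on the mat. Handing in.

```bash
python3 -c "
from workcell import ticket;print(ticket.close_job())"
```

```text
the job is handed in; nothing more can be done
None
```

I handed the job in at about 24 s of the 61 s allowed, with the probe pressed on the spot. The hand-in gives no verdict, so these are only my own readings.

- **Lid:** I tipped it 18° by its tab. From the tool's pose, the back edge stayed within about 1 mm of where it rested. I then lifted it off, levelled it and set it on the mat. After I let go, the plate's top measured 0.016–0.019 m; lying flat should give 0.017 m. The last picture still shows it flat on the mat.
- **Probe:** I took the black-handled one from the stand and left the four orange look-alikes alone.
- **Press:** the force rose by about 3.7 N over the free-hanging reading, with about 0.5 N of noise. The 1.5 mm between the force's implied contact point and the position estimate fits the 2 mm calibration. That puts the pad about 6–7 mm in.
- **Alignment:** the tool was within 0.1° of my estimate of the pad's normal and the tip within 0.5 mm of the estimated spot. In the pictures the tip sits on the spot.
- **Disagreement:** in the last readings the sideways wrist force grew to about 1–2 N, so the load was not purely along the probe. I saw no tilt of the probe in the grip.
- **Bystanders:** I never came near the jar, the coupler or the case, but I did not measure their positions again at the end.

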